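# Clamp the soapstone and zero the thickness readout

## Task

Crank the blue screw clamp clockwise until its jaw is pressed firmly on the soapstone block, and leave it tight. Then take the orange-handled scriber from the wooden block, reach its point through the yellow-framed hole in the grey readout and press the recessed red zero button fully down with it; finish while still gripping the scriber and holding the button down. Leave the dark-handled rifler, mugs, rough stones and whetstone where they are.

Things in the scene. Friction and masses are not known exactly. Their poses are not given: they have to be found in the camera images.
- clamp: blue C-shaped screw clamp fixed to the table, base 170 x 90 x 15 mm, 160 mm high with crank hub (205 mm to the top of the knob). Origin at the centre of the base's underside; its x axis runs from the column (at x = -65 mm) to the screw (vertical, at x = +30 mm). The crank lies above everything else of the clamp
- crank_axis (a point): point on the vertical screw axis at the height of the middle of the crank knob (183 mm)
- crank_knob (a point): centre of the red upright crank knob, a cylinder 18 mm across and 45 mm tall (from 160 to 205 mm above the table, standing on the flat crank arm), 55 mm from the screw axis. It spins freely on its pin, so it can be gripped from above and led round in a circle at constant height without turning the gripper
- crank (a joint): crank angle in rad, grows clockwise seen from above (tightening), 0 to 7; starts between 0 and 2. Stays where it is left (0.12 N m friction, about 2 N at the knob)
- jaw (a joint): downward travel of the round steel jaw (38 mm across) in m, 3.2 mm for each rad of crank. It meets the stone at 14 mm, which is 4.37 rad of crank; from there the clamp resists like a stiff spring, and about 0.3 rad more crank makes it firm
- jaw_face (a point): centre of the underside of the steel jaw
- stone: pale grey-white soapstone block, 62 x 52 mm and 45 mm high, loose on the clamp base under the jaw; origin at the centre of its underside
- readout: grey readout box fixed to the table, 110 (x) x 130 (y) x 60 mm high, with a green display on its flat top. Origin at the centre of the underside
- zero_hole (a point): centre of the mouth of the round hole, 15 mm across, in the readout's top, framed in yellow; the hole goes straight down 30 mm. z axis up
- zero_button (a joint): travel of the button in m, 0 is up, 0.005 is fully down (spring: 1.4 N to start, 5 N fully down, then a hard stop)
- button_top (a point): centre of the top of the red button, 12 mm across, standing in the hole; its top is 15 mm below the mouth of the hole when not pressed.
- tool_block: wooden block fixed to the table, 120 (x) x 55 (y) x 50 mm high, with two holes 64 mm apart along its x axis; scriber in one, rifler in the other, either way round. Origin at the centre of the underside
- scriber_mid (a point): centre of the scriber's orange square handle with a black band near the top, 14 x 14 mm and 78 mm long, sides parallel to the axes; z axis along the tool, up. It stands point down in the tool block, the handle's lower end resting on the block's top. The steel shaft below the handle is 6 mm across and 40 mm long; the point is 79 mm below this point and the top 39 mm above it
- scriber_tip (a point): lower end of the scriber's shaft
- scriber: the scriber, 118 mm long, about 45 g; origin at the lower end of the shaft, z axis up along the tool
- rifler: the other tool in the block, same size, dark wooden handle with a brass collar; to be left alone; origin at its lower end
- red_mug: red mug, 80 mm across, 95 mm high, leave alone
- white_mug: white mug, 80 mm across, 95 mm high, leave alone
- rough_a: reddish rough stone about 85 x 70 x 55 mm, leave alone
- rough_b: pale rough stone about 75 x 65 x 50 mm, leave alone
- rough_c: tan rough stone about 90 x 70 x 60 mm, leave alone
- rough_d: small pale rough stone about 70 x 60 x 45 mm, leave alone
- whetstone: grey whetstone 50 x 110 x 22 mm, leave alone
Mind the look-alikes: they are no part of the job. Leave any green or purple look-alike of the stone alone.

How it is judged:
By the outcome, as a careful person would: the job done as asked, in the order asked, and still so for the second after the job is handed in, while the arm keeps its last pose, push and grip.
It also fails if it takes over 61 s, if anything falls off the work surface, if the arm or the gripper's body presses on something with over 40 N, if the wrist force passes 120 N, or if a joint passes its speed limit or range.

## Robot

A 6-joint arm with a two-finger parallel gripper is mounted at the origin on the work surface. World frame = base frame: x ahead of the robot, y to its left, z up, the work surface at z = 0. Lengths are in m, angles in rad, forces in N, time in s.
With the tool pointing down it reaches from about 0.35 to 0.85 m from the base axis. Payload 8.1 kg.
Tool frame: the origin (TCP) lies at the very end of the fingers, on their centre line; the grasp point (between the pads) lies robot.tcp_to_grasp behind it (robot.tcp_to_grasp is the distance from the TCP to the grasp point, in m); z points along the fingers, y is the line along which they close (so a half turn about z gives the same grasp; the last joint's range is limited). The gripper opens to 93 mm and grips with 3 to 60 N. Pads are 15 mm wide; open, the fingers measure 128 mm over their backs; the gripper's body (75 mm by 188 mm) begins 65 mm behind the grasp point.
Start: joints at [1.08, 0.13, 1.488, -0, 1.523, -0.085], TCP at [0.237, 0.551, 0.219] pointing down, gripper open.
Joint ranges: [-2.96, 2.96], [-0.89, 2.26], [0.02, 2.5], [-1.34, 4.48], [0, 2.73], [-2.66, 2.66]. Speed limits (rad/s): [2.39, 2.39, 2.79, 3.14, 3.14, 3.14].

## Interface

Orientations are given as a rotation vector (axis times angle).
In Python, from plant import robot gives the robot as it stands. The module is installed in compiled form; this text tells all that it offers.
- The arm moves only by the shell command python3 -m pendant 'ROWS' [FORCE]. ROWS is JSON, a list that holds one entry, the list of rows, each a list of 5 numbers: the opening, from 0 (shut) to 1 (fully open), then the shift along the tool's x, y, z in cm, then the turn about the tool's z in degrees. In form: [[[fingers, x, y, z, roll], ...]]. A call has 1 to 8 rows; each row shifts and turns the commanded pose from where the row before left it, along the tool's axes as they then stand; what a row does not reach is not made up. A row lasts 1/10 s, in which the tool goes at most 50 mm and 8.59 degrees, less where a joint would pass 70% of its speed; a pose out of reach is approached as far as the arm can. A call is refused whole if a number of a shift passes 5 or a number of a turn 8.59, either way. A call with a gripper value outside its range is refused whole. The fingers move at their own pace and stop on an object; FORCE is the grip in N (left out, the last holds). Time passes only in rows, so rows that do not move let the fingers close. It gives the time, the measured TCP pose, the force, the opening and the grip force at its end, in the units of the state.
- robot.read_state(): the state, without advancing time (a new reading comes with each control period).
- robot.read_camera(name): name is "scene" or "top"; returns a dict with "img" (384x512x3 uint8, blue, green, red), "K" (3x3 intrinsics, pixels), "k1" (the pictures are not rectified: a ray, as slopes to the right and down, at radius r is drawn at 1 + k1 r^2 times it, then the intrinsics apply), "pose" (4x4, takes a point from camera to world coordinates). Camera axes: x right, y up, looking along -z (the intrinsics and any distortion apply to the point x, -y, -z); pixel columns grow to the right and rows downward; lengths in m; the calibration is good to about 2 mm. A picture is of the moment at which its call begins. There is no depth.
- robot.close_job(): hands the job in; it is judged then, once.
The state is a dict: "t": time; "q": joint angles; "dq": joint speeds; "joint_torque": joint torques, N m; "tool_pos": TCP position; "orientation": TCP orientation; "force": force on the tool from outside, world axes, zero at the start; "wrist_torque": the same for the moment, N m; "opening": finger opening in m; "gripper_force": force on a finger pad.
Only numpy, scipy, OpenCV 4.12 (cv2) and the standard library are available. Lean on these libraries where they do the work, as an engineer would, in place of code of your own. Each camera call takes 0.05 s, during which the arm holds its last target. There are 200 camera calls.

## Working session

There is one attempt and no reset: what is moved stays moved. The work goes in short steps, Python scripts to look and compute and a shell command to move; the robot and the scene stay as the last step left them, time stands still between calls to the robot, and variables do not carry over. Pictures are saved under pics/ and viewed, at most 10 in all, crops included, and the job is handed in when it is done.

```bash
mkdir -p pics; cat > h.py <<'E'
import numpy as np, cv2
from plant import robot
def cam(n,f=None):
    c=robot.read_camera(n)
    if f: cv2.imwrite('pics/'+f,c['img'])
    return c
def ray(c,u,v):
    K=np.array(c['K']);d=np.array([[(u-K[0,2])/K[0,0],(v-K[1,2])/K[1,1]]])[0]
    s=d.copy()
    for _ in range(30): s=d/(1+c['k1']*(s@s))
    P=np.array(c['pose']);return P[:3,3],P[:3,:3]@np.array([s[0],-s[1],-1])
def plane(c,u,v,z):
    o,d=ray(c,u,v);return o+d*(z-o[2])/d[2]
def proj(c,p):
    P=np.array(c['pose']);x=P[:3,:3].T@(np.array(p)-P[:3,3]);s=np.array([x[0],-x[1]])/-x[2]
    s=s*(1+c['k1']*(s@s));K=np.array(c['K']);return K[0,0]*s[0]+K[0,2],K[1,1]*s[1]+K[1,2]
def tri(c1,p1,c2,p2):
    o1,d1=ray(c1,*p1);o2,d2=ray(c2,*p2)
    t=np.linalg.lstsq(np.c_[d1,-d2],o2-o1,rcond=None)[0]
    a,b=o1+t[0]*d1,o2+t[1]*d2;return (a+b)/2,np.linalg.norm(a-b)
E
python3 - <<'E'
from h import *
a=cam('top','t0.png');b=cam('scene','s0.png')
for c in(a,b):print(np.round(c['pose'],3).tolist(),c['k1'],np.round(c['K'],1).tolist())
s=robot.read_state();print(s,robot.tcp_to_grasp)
E
```

```text
[[0.028, 0.998, -0.058, 0.452], [-1.0, 0.028, 0.0, -0.0], [0.002, 0.058, 0.998, 1.5], [0.0, 0.0, 0.0, 1.0]] -0.09410324577424953 [[458.8, 0.0, 250.2], [0.0, 458.8, 200.1], [0.0, 0.0, 1.0]]
[[-0.423, -0.641, 0.641, 1.396], [0.906, -0.314, 0.284, 0.395], [0.019, 0.701, 0.713, 1.098], [0.0, 0.0, 0.0, 1.0]] -0.1779602966653168 [[470.4, 0.0, 251.2], [0.0, 470.4, 194.3], [0.0, 0.0, 1.0]]
{'t': 0.1, 'q': array([ 1.07963024e+00,  1.31047724e-01,  1.48908994e+00, -3.35928153e-05,
        1.52299622e+00, -8.54261322e-02]), 'dq': array([-1.15833730e-03, -1.70932107e-03, -1.54332266e-03, -6.75576325e-06,
       -8.24698099e-04,  1.25419603e-03]), 'joint_torque': array([ 7.09808046e-04, -5.61334062e+01, -4.93099988e+01,  7.70000531e-02,
        2.89612496e-02, -6.58764861e-05]), 'tool_pos': array([0.23660095, 0.55086545, 0.21775916]), 'orientation': array([-6.32887615e-01, -3.07676798e+00,  2.33571601e-03]), 'force': array([-0.74778331,  0.15097675, -0.87651295]), 'wrist_torque': array([0.01308752, 0.00309361, 0.01247605]), 'gripper_force': 0.0, 'opening': 0.0930747742839041} 0.0188
```

View pics/t0.png

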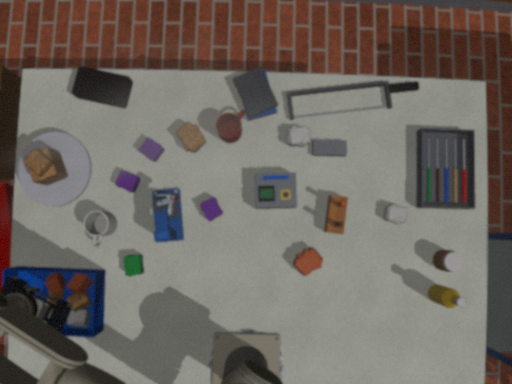

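View pics/s0.png

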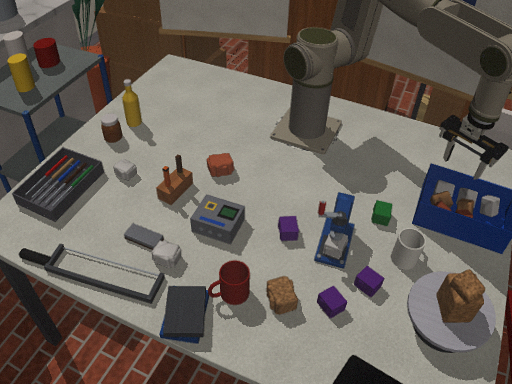

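The top view shows the clamp at (167,213), readout at (275,190) and tool block at (336,213). The scene view shows the clamp at (338,230), with its red knob at about (322,208), the readout at (218,218), and two tools at about (168,180) and (179,165). I'll make close crops of these.

```bash
python3 - <<'E'
import cv2,numpy as np
t=cv2.imread('pics/t0.png');s=cv2.imread('pics/s0.png')
f=lambda i,x,y,w,h:cv2.resize(i[y:y+h,x:x+w],(400,300),interpolation=cv2.INTER_CUBIC)
m=np.vstack([np.hstack([f(t,130,180,80,60),f(t,250,170,107,80)]),np.hstack([f(s,300,190,107,80),f(s,145,150,107,80)])])
cv2.imwrite('pics/m0.png',m)
E
```

```text
(no output)
```

View pics/m0.png

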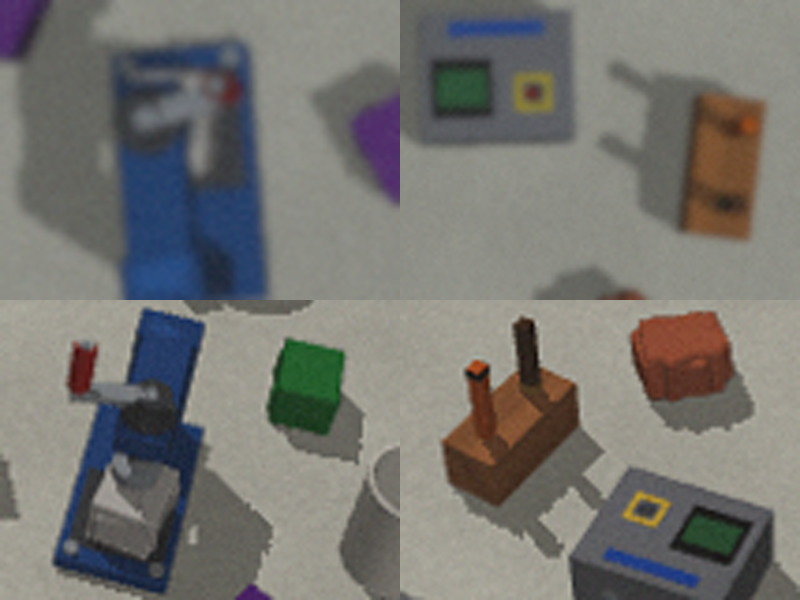

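The close crops settle the choices:
- **Scriber:** orange handle with a black band, top view about (343.6,203), scene about (166,168). The rifler, with its dark handle, is at (337,224) in the top view.
- **Knob:** red, top view about (174,197), scene (322,208).
- **Hole:** yellow frame, top view about (285.5,194.5).
- **Look-alikes:** green cube at (134,264), purple cubes at (211,208), (127,181) and (151,149). The red mug and the reddish stone at (308,260) are also not targets.

Next I measure positions.

```bash
cat > m.py <<'E'
from h import *
t=cam('top');s=cam('scene')
def blob(c,box,f):
    x,y,w,h=box;H=cv2.cvtColor(c['img'],cv2.COLOR_BGR2HSV)[y:y+h,x:x+w].astype(int)
    m=f(H[...,0],H[...,1],H[...,2]).astype(np.uint8)
    n,l,st,ce=cv2.connectedComponentsWithStats(m);i=1+np.argmax(st[1:,4])
    return ce[i]+[x,y],st[i],(l==i),
red=lambda h,s,v:((h<6)|(h>172))&(s>110)&(v>50)
ora=lambda h,s,v:(h<12)&(s>195)&(v>90)
yel=lambda h,s,v:(h>20)&(h<34)&(s>110)&(v>90)
blu=lambda h,s,v:(h>100)&(h<120)&(s>140)
E
python3 - <<'E'
from m import *
k1,a,_=blob(t,(160,185,30,25),red);k2,b,_=blob(s,(310,195,22,25),red)
print('knob',k1,a,k2,b,tri(t,k1,s,k2))
y1,a,_=blob(t,(270,180,25,30),yel);y2,b,_=blob(s,(195,190,35,30),yel)
print('hole',y1,a,y2,b,plane(t,*y1,.06),plane(s,*y2,.06))
o1,a,_=blob(t,(325,190,30,25),ora);o2,b,_=blob(s,(155,155,20,40),ora)
print('scr',o1,a,o2,b,plane(t,*o1,.128),tri(t,o1,s,o2))
H=cv2.cvtColor(t['img'],cv2.COLOR_BGR2HSV)
print(H[198:208,338:350].tolist()[5]);
u1,a,m=blob(t,(140,180,55,70),blu);
c=cv2.findContours(m.astype(np.uint8),0,2)[0];c=max(c,key=len)[:,0]+[140,180]
p=cv2.approxPolyDP(cv2.convexHull(c.astype(np.int32)),2,True)[:,0];print('blue top',[(q.tolist(),plane(t,*q,.015)[:2].round(4).tolist()) for q in p])
u1,a,m=blob(s,(305,185,60,90),blu);c=cv2.findContours(m.astype(np.uint8),0,2)[0];c=max(c,key=len)[:,0]+[305,185]
p=cv2.approxPolyDP(cv2.convexHull(c.astype(np.int32)),2,True)[:,0];print('blue sc',[(q.tolist(),plane(s,*q,.015)[:2].round(4).tolist()) for q in p])
E
```

```text
knob [175.75 198.25] [15 12  2  3  4] [321.55384615 208.10769231] [ 9  7  7 13 65] (array([0.52776357, 0.21779163, 0.17195457]), np.float64(0.004021399507733151))
hole [284.88 194.08] [11 10  9  9 50] [210.58333333 205.375     ] [10 11 13 10 48] [ 0.55764265 -0.10930391  0.06      ] [ 0.55900763 -0.10861742  0.06      ]
scr [342.5 203. ] [17 13  2  1  2] [165.42857143 167.28571429] [ 9 11  4  3  7] [ 0.53073263 -0.27838016  0.128     ] (array([ 0.53097957, -0.27917298,  0.12460519]), np.float64(0.0002290930437184722))
[[12, 165, 68], [10, 128, 72], [11, 175, 83], [10, 187, 116], [11, 201, 138], [11, 205, 144], [12, 195, 141], [12, 165, 130], [12, 110, 125], [14, 52, 132], [25, 24, 137], [34, 14, 142]]
blue top [([155, 211], [0.494, 0.3076]), ([165, 210], [0.4982, 0.275]), ([180, 218], [0.4737, 0.2252]), ([181, 238], [0.4091, 0.2197]), ([156, 239], [0.4034, 0.3009])]
blue sc [([339, 193], [0.2901, 0.2198]), ([353, 196], [0.2829, 0.2659]), ([348, 218], [0.3832, 0.2789]), ([335, 211], [0.3727, 0.2326])]
```

```bash
python3 - <<'E'
from m import *
red=lambda h,s,v:((h<8)|(h>168))&(s>70)&(v>50)
k1,a,_=blob(t,(165,187,20,18),red);k2,b,_=blob(s,(310,195,22,25),red)
print('knob',k1,a,k2,b,tri(t,k1,s,k2), plane(t,*k1,.183),plane(s,*k2,.183))
ora=lambda h,s,v:(h<14)&(s>140)&(v>115)
o1,a,_=blob(t,(335,195,20,14),ora);o2,b,_=blob(s,(160,163,12,10),ora)
print('scr',o1,a,o2,b,plane(t,*o1,.128),tri(t,o1,s,o2))
blu=lambda h,s,v:(h>95)&(h<125)&(s>70)
for c,bx in((t,(145,183,42,62)),(s,(308,185,55,85))):
    u,a,m=blob(c,bx,blu)
    H=cv2.cvtColor(c['img'],cv2.COLOR_BGR2HSV);x,y,w,h=bx
    m=blu(*[H[y:y+h,x:x+w,i].astype(int) for i in range(3)])
    q=np.argwhere(m)[:,::-1]+[x,y]
    p=cv2.approxPolyDP(cv2.convexHull(q.astype(np.int32)),1.5,True)[:,0]
    print([(k.tolist(),plane(c,*k,.015)[:2].round(4).tolist()) for k in p])
# dark hub in scene, top
    f=lambda h,s,v:(v<55)&(s<90)
# handle lower part in scene; readout outline in top
wood=lambda h,s,v:(h<16)&(s>100)&(v>50)
u,a,m=blob(t,(318,190,35,48),wood);c=np.argwhere(m)[:,::-1]+[318,190];r=cv2.minAreaRect(c.astype(np.int32));bp=cv2.boxPoints(r);print('block',r,[plane(t,*k,.05)[:2].round(4).tolist() for k in bp])
u,a,m=blob(t,(245,165,60,50),lambda h,s,v:(s>25)&(v<125)|(s>70));c=np.argwhere(m)[:,::-1]+[245,165];bp=cv2.boxPoints(cv2.minAreaRect(c.astype(np.int32)));print('readout',bp.tolist(),[plane(t,*k,.06)[:2].round(4).tolist() for k in bp])
E
```

```text
knob [175.46153846 197.84615385] [ 9  8  4  6 13] [321.43421053 207.98684211] [ 8  6  8 14 76] (array([0.52893745, 0.21802864, 0.17368957]), np.float64(0.003255651882144765)) [0.52892236 0.21495315 0.183     ] [0.5369318  0.22127736 0.183     ]
scr [343.57894737 202.89473684] [ 7  6  4  5 19] [165.09090909 167.36363636] [ 3  3  5  4 11] [ 0.53114084 -0.28164572  0.128     ] (array([ 0.53098583, -0.2817565 ,  0.12344648]), np.float64(0.001806899031531572))
[([182, 239], [0.406, 0.2163]), ([155, 240], [0.4, 0.3041]), ([153, 195], [0.5459, 0.3163]), ([157, 191], [0.5593, 0.3037]), ([178, 189], [0.5677, 0.2352])]
[([353, 196], [0.2829, 0.2659]), ([353, 228], [0.416, 0.305]), ([344, 266], [0.5654, 0.3227]), ([340, 267], [0.5736, 0.3133]), ([315, 260], [0.5809, 0.2399]), ([326, 218], [0.4134, 0.2162]), ([338, 193], [0.2916, 0.2168])]
block ((335.9154052734375, 213.67694091796875), (17.612932205200195, 36.59024429321289), 7.125016689300537) [[0.4457, -0.2397], [0.5613, -0.252], [0.5559, -0.3081], [0.4403, -0.2955]]
readout [[261.0, 181.0], [261.0, 174.0], [290.0, 174.0], [290.0, 181.0]] [[0.5968, -0.033], [0.619, -0.0324], [0.6217, -0.124], [0.5995, -0.1245]]
```

```bash
python3 -m pendant '[[[1,0,0,-1,-7.7],[1,0,0,-1,-7.7],[1,0,0,-1,-7.8],[1,-2.4,-2.7,0,0],[1,-2.4,-2.7,0,0],[1,-2.4,-2.7,0,0],[1,-2.4,-2.7,0,0],[1,-2.4,-2.7,0,0]]]' 20
```

```text
t: 1.1
tool_pos: [0.3574, 0.415, 0.2487]
orientation: [0.001, 3.141, 0.0]
force: [-0.1, 0.3, 0.6]
opening: 0.0929
gripper_force: 0.0
```

```bash
python3 -m pendant '[[[1,-2.4,-2.7,0,0],[1,-2.4,-2.7,0,0],[1,-2.4,-2.7,0,0],[1,-2.4,-2.7,0,0],[1,-2.4,-2.7,0,0],[1,-2.4,-2.7,0,0],[1,0,0,0,0],[1,0,0,0,0]]]' 20
```

```text
t: 1.9
tool_pos: [0.5008, 0.2535, 0.2484]
orientation: [-0.004, -3.141, -0.0]
force: [-0.9, -0.3, -0.5]
opening: 0.0931
gripper_force: 0.0
```

```bash
python3 -m pendant '[[[1,-1.5,-1.6,0,0],[1,-1.4,-1.7,0,0],[1,0,0,2,0],[1,0,0,0,0],[1,0,0,0,0]]]' 20; python3 - <<'E'
from h import *
s=cam('scene');p=robot.read_state()['tool_pos'];print(proj(s,p))
i=s['img'][150:240,262:382];cv2.imwrite('pics/s1.png',cv2.resize(i,(800,600),interpolation=cv2.INTER_CUBIC))
E
```

```text
t: 2.4
tool_pos: [0.5284, 0.222, 0.2283]
orientation: [0.001, -3.14, 0.0]
force: [0.2, 0.6, 0.9]
opening: 0.0928
gripper_force: 0.0
(np.float64(324.91837288607303), np.float64(194.07315526987122))
```

View pics/s1.png

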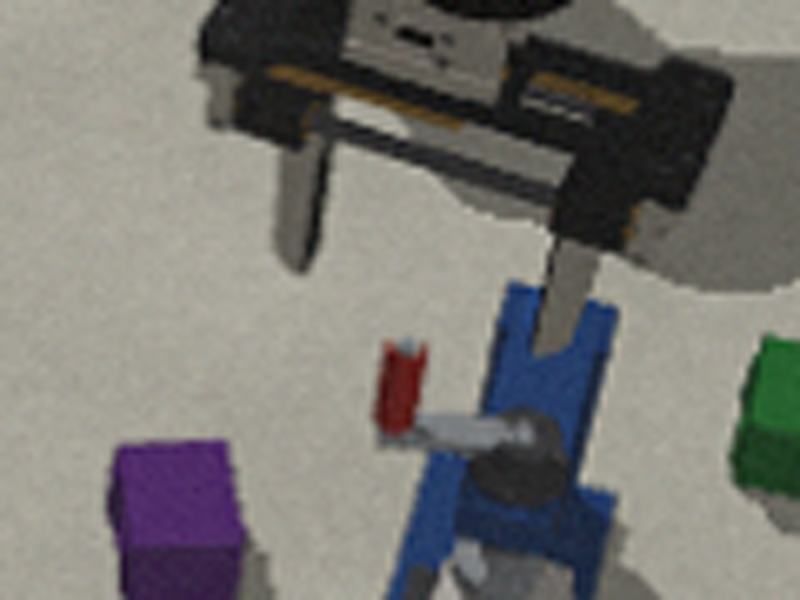

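The picture shows the fingers straddling the knob, with the knob top at crop (405,345) and bottom at (393,430). The hub cap is around (520,430).

```bash
python3 - <<'E'
from h import *
s=cam('scene')
for u,v,z in((405,347,.205),(398,428,.165),(398,388,.183),(520,432,.16)): print(plane(s,262+u*.15,150+v*.15,z))
E
```

```text
[0.53567442 0.22159519 0.205     ]
[0.54144377 0.22601743 0.165     ]
[0.53735733 0.22217982 0.183     ]
[0.5170616  0.27112712 0.16      ]
```

```bash
python3 -m pendant '[[[1,-0.4,-0.1,1.5,0],[1,0,0,1.5,0],[1,0,0,1.5,0],[1,0,0,1.4,0],[1,0,0,0,0],[0,0,0,0,0],[0,0,0,0,0],[0,0,0,0,0]]]' 15;python3 -m pendant '[[[0,0,0,0,0],[0,0,0,0,0],[0,0,0,0,0],[0,0,0,0,0]]]'
```

```text
t: 3.3
tool_pos: [0.5342, 0.2202, 0.1707]
orientation: [0.001, 3.14, 0.001]
force: [-0.2, -0.2, 0.7]
opening: 0.0737
gripper_force: 0.0
t: 3.7
tool_pos: [0.5336, 0.22, 0.1697]
orientation: [0.001, 3.141, 0.0]
force: [0.0, -0.0, 0.5]
opening: 0.0416
gripper_force: 0.0
```

```bash
python3 -m pendant '[[[0,0,0,0,0],[0,0,0,0,0],[0,0,0,0,0],[0,0,0,0,0],[0,0,0,0,0],[0,0,0,0,0]]]' 15
```

```text
t: 4.3
tool_pos: [0.5335, 0.22, 0.1696]
orientation: [-0.001, -3.141, 0.0]
force: [-0.8, -0.3, 0.4]
opening: 0.0177
gripper_force: 15.0
```

```bash
cat > rows.py <<'E'
import numpy as np,sys
c0,c1,p0,st,n=map(float,sys.argv[1:6])
# current bearing p0 deg, step deg (clockwise), number
ph=np.radians(p0-st*np.arange(n+1));X=5.5*np.cos(ph);Y=5.5*np.sin(ph)
print([[0,round(-a,2),round(b,2),0,0] for a,b in zip(np.diff(X),np.diff(Y))])
E
python3 rows.py 0 0 -72.5 12 24
```

```text
[[0, np.float64(1.13), np.float64(-0.23), 0, 0], [0, np.float64(1.15), np.float64(0.01), 0, 0], [0, np.float64(1.12), np.float64(0.25), 0, 0], [0, np.float64(1.05), np.float64(0.48), 0, 0], [0, np.float64(0.92), np.float64(0.68), 0, 0], [0, np.float64(0.76), np.float64(0.86), 0, 0], [0, np.float64(0.57), np.float64(1.0), 0, 0], [0, np.float64(0.35), np.float64(1.1), 0, 0], [0, np.float64(0.11), np.float64(1.14), 0, 0], [0, np.float64(-0.13), np.float64(1.14), 0, 0], [0, np.float64(-0.36), np.float64(1.09), 0, 0], [0, np.float64(-0.58), np.float64(0.99), 0, 0], [0, np.float64(-0.78), np.float64(0.85), 0, 0], [0, np.float64(-0.94), np.float64(0.67), 0, 0], [0, np.float64(-1.05), np.float64(0.46), 0, 0], [0, np.float64(-1.13), np.float64(0.23), 0, 0], [0, np.float64(-1.15), np.float64(-0.01), 0, 0], [0, np.float64(-1.12), np.float64(-0.25), 0, 0], [0, np.float64(-1.05), np.float64(-0.48), 0, 0], [0, np.float64(-0.92), np.float64(-0.68), 0, 0], [0, np.float64(-0.76), np.float64(-0.86), 0, 0], [0, np.float64(-0.57), np.float64(-1.0), 0, 0], [0, np.float64(-0.35), np.float64(-1.1), 0, 0], [0, np.float64(-0.11), np.float64(-1.14), 0, 0]]
```

```bash
python3 -m pendant '[[[0,1.1,-0.2,0,0],[0,1.15,0,0,0],[0,1.1,0.25,0,0],[0,1.05,0.5,0,0],[0,0,0,0,0]]]' 15
```

```text
t: 4.8
tool_pos: [0.4877, 0.2242, 0.1695]
orientation: [-0.001, -3.139, 0.005]
force: [-7.3, -8.4, 5.2]
opening: 0.018
gripper_force: 15.0
```

```bash
python3 -m pendant '[[[0,1.1,0.55,0,0],[0,0.75,0.85,0,0],[0,0.55,1.0,0,0],[0,0.35,1.1,0,0],[0,0,0,0,0]]]' 15
```

```text
t: 5.3
tool_pos: [0.4608, 0.2625, 0.1695]
orientation: [0.002, -3.14, -0.002]
force: [-4.0, 2.1, 2.1]
opening: 0.0176
gripper_force: 15.0
```

```bash
python3 -m pendant '[[[0,0.15,1.15,0,0],[0,-0.1,1.15,0,0],[0,-0.35,1.1,0,0],[0,-0.6,1.0,0,0],[0,0,0,0,0]]]' 15
```

```text
t: 5.8
tool_pos: [0.4722, 0.3063, 0.1696]
orientation: [0.0, 3.141, 0.002]
force: [1.8, 2.0, 0.2]
opening: 0.0178
gripper_force: 15.0
```

```bash
python3 -m pendant '[[[0,-0.8,0.85,0,0],[0,-0.95,0.65,0,0],[0,0,0,0,0]]]' 15;  python3 -m pendant '[[[0,-1.05,0.45,0,0],[0,0,0,0,0],[0,0,0,0,0]]]' 15
```

```text
t: 6.1
tool_pos: [0.4896, 0.3205, 0.1696]
orientation: [0.001, 3.141, 0.002]
force: [0.9, 2.9, -0.6]
opening: 0.0177
gripper_force: 15.0
t: 6.4
tool_pos: [0.4983, 0.3241, 0.1696]
orientation: [-0.001, -3.14, -0.0]
force: [-5.4, 0.3, 3.8]
opening: 0.0174
gripper_force: 15.0
```

```bash
python3 -m pendant '[[[0,-0.55,0.15,0,0],[0,0,0,0,0],[0,0,0,0,0]]]' 20;  python3 -m pendant '[[[0,-0.55,0.1,0,0],[0,0,0,0,0],[0,0,0,0,0]]]' 20
```

```text
t: 6.7
tool_pos: [0.503, 0.3254, 0.1695]
orientation: [-0.001, -3.138, 0.0]
force: [-9.0, -0.7, 4.6]
opening: 0.0178
gripper_force: 20.0
t: 7.0
tool_pos: [0.5077, 0.3263, 0.1695]
orientation: [-0.001, -3.137, 0.001]
force: [-12.2, -2.7, 6.8]
opening: 0.0174
gripper_force: 20.0
```

```bash
python3 -m pendant '[[[0,-0.55,0.05,0,0],[0,-0.55,0,0,0],[0,0,0,0,0],[0,0,0,0,0]]]' 40;  python3 -m pendant '[[[0,-0.55,-0.1,0,0],[0,0,0,0,0],[0,0,0,0,0]]]' 40
```

```text
t: 7.4
tool_pos: [0.517, 0.3268, 0.1694]
orientation: [0.0, -3.133, 0.002]
force: [-20.7, -2.5, 11.7]
opening: 0.0174
gripper_force: 40.0
t: 7.7
tool_pos: [0.5216, 0.3265, 0.1693]
orientation: [0.001, -3.132, 0.001]
force: [-25.1, -1.1, 11.1]
opening: 0.0171
gripper_force: 40.0
```

```bash
python3 - <<'E'
from h import *
s=cam('scene');print(robot.read_state()['tool_pos'])
i=s['img'][170:275,262:402];cv2.imwrite('pics/s2.png',cv2.resize(i,(800,600),interpolation=cv2.INTER_CUBIC))
E
```

```text
[0.5215641  0.32647735 0.16932549]
```

View pics/s2.png

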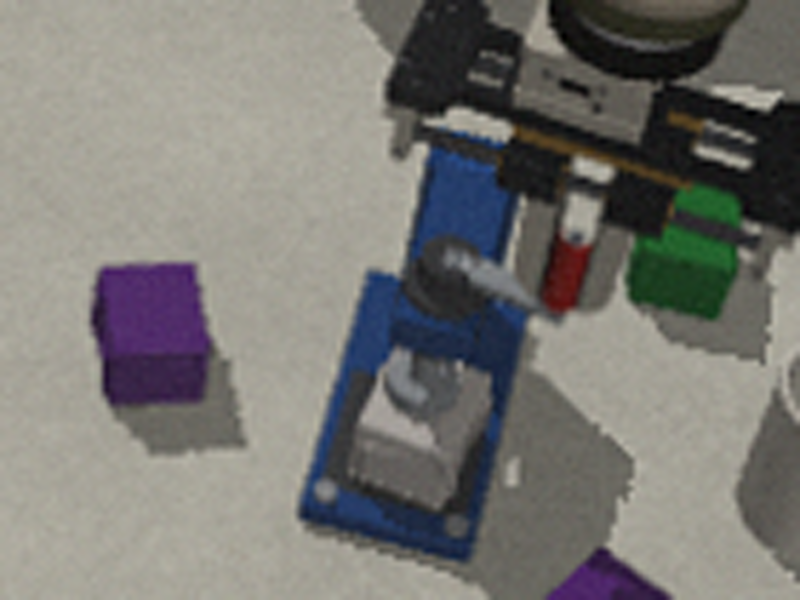

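Jaw on the stone at crop (425,385), with about 25 N at the knob. The force grew linearly over about 0.5 rad. I'll ease off gently, checking that the crank holds, then release.

```bash
python3 -m pendant '[[[0,0.3,0,0,0],[0,0,0,0,0],[0,0,0,0,0]]]' 40;
```

```text
t: 8.05
tool_pos: [0.5186, 0.3267, 0.1693]
orientation: [0.001, -3.132, 0.0]
force: [-23.3, 0.0, 11.5]
opening: 0.0175
gripper_force: 40.0
```

```bash
cat > k.py <<'E'
from m import *
r=lambda h,s,v:((h<8)|(h>168))&(s>70)&(v>50)
def knob(box):
    u,st,_=blob(s,box,r);print(u.round(1),st.tolist(),plane(s,*u,.183).round(4))
print(robot.read_state()['tool_pos'],robot.read_state()['force'])
knob((335,190,50,45))
E
python3 -m pendant '[[[0,-0.3,0,0,0],[0,-0.45,-0.1,0,0],[0,0,0,0,0],[0,0,0,0,0]]]' 40;python3 k.py; python3 -m pendant '[[[0.3,0,0,0,0],[0.3,0,0,0,0],[0.3,0,0,0,0],[0.3,0,0,0,0]]]' 40;python3 k.py
```

```text
t: 8.45
tool_pos: [0.5252, 0.326, 0.1693]
orientation: [0.002, -3.13, 0.0]
force: [-27.4, -0.0, 13.1]
opening: 0.0171
gripper_force: 40.0
[0.52523512 0.32593507 0.169284  ] [-27.80345106   0.43819699  12.93695103]
[360.1 218.9] [21, 23, 10, 13, 77] [0.529  0.3273 0.183 ]
t: 8.95
tool_pos: [0.5315, 0.3248, 0.1697]
orientation: [0.002, 3.141, 0.0]
force: [0.2, 0.1, -0.8]
opening: 0.0279
gripper_force: 0.0
[0.53142148 0.32479469 0.1696542 ] [-0.7381934   0.18996827 -0.23852481]
[361.3 210.7] [23, 16, 8, 11, 65] [0.4992 0.3222 0.183 ]
```

```bash
python3 -m pendant '[[[0.3,0,0,-1.5,0],[0.3,0,0,-1.5,0],[0.4,0,0,-1.5,0],[0.5,0,0,-1.5,0],[0.6,0,0,0,0]]]';python3 k.py; python3 - <<'E'
from h import *
s=cam('scene');t=cam('top')
f=lambda i,x,y,w,h:cv2.resize(i[y:y+h,x:x+w],(400,500),interpolation=cv2.INTER_CUBIC)
cv2.imwrite('pics/s3.png',np.hstack([f(s['img'],300,185,80,100),f(t['img'],136,175,64,80)]))
E
```

```text
t: 9.55
tool_pos: [0.5327, 0.3259, 0.234]
orientation: [0.001, 3.136, 0.004]
force: [-0.4, 0.5, -0.2]
opening: 0.047
gripper_force: 0.0
[0.53150099 0.32522549 0.2304736 ] [ 0.20749123 -0.20571575 -0.56661712]
[361.6 209.6] [23, 12, 9, 15, 78] [0.4949 0.3217 0.183 ]
```

View pics/s3.png

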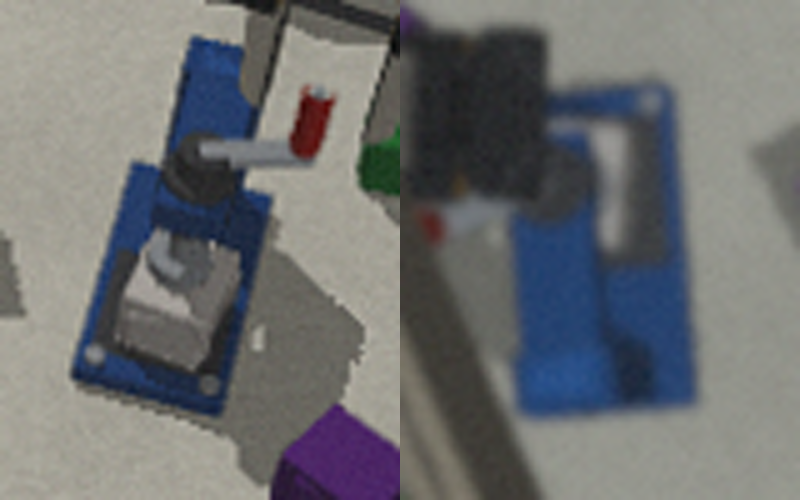

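The picture shows the knob sprung back, to scene pixel (361.6,209.6). The sudden release let the clamp spring throw the crank back to about the contact point. I'll regrip, tighten again, and ease the load off slowly this time.

```bash
python3 -m pendant '[[[0.6,2.1,-0.2,0,0],[0.6,2.0,-0.2,0,0],[0.6,0,0,2,0],[0.6,0,0,2,0],[0.6,0,0,2.1,0],[0,0,0,0,0],[0,0,0,0,0],[0,0,0,0,0]]]' 20; python3 -m pendant '[[[0,0,0,0,0],[0,0,0,0,0],[0,0,0,0,0],[0,0,0,0,0],[0,0,0,0,0]]]' 40
```

```text
t: 10.55
tool_pos: [0.4907, 0.3213, 0.1698]
orientation: [0.001, 3.14, 0.001]
force: [-0.0, 0.6, 0.4]
opening: 0.0362
gripper_force: 0.0
t: 11.05
tool_pos: [0.4906, 0.3213, 0.1695]
orientation: [0.001, 3.14, 0.001]
force: [-0.1, 0.2, 5.2]
opening: 0.0173
gripper_force: 40.0
```

```bash
for i in 1; do python3 -m pendant '[[[0,-0.5,0.23,0,0],[0,0,0,0,0],[0,0,0,0,0]]]' 40; python3 -m pendant '[[[0,-0.52,0.18,0,0],[0,0,0,0,0],[0,0,0,0,0]]]' 40; python3 -m pendant '[[[0,-0.54,0.12,0,0],[0,0,0,0,0],[0,0,0,0,0]]]' 40; python3 -m pendant '[[[0,-0.55,0.07,0,0],[0,0,0,0,0],[0,0,0,0,0]]]' 40; done | grep -E "tool_pos|force: \["
```

```text
tool_pos: [0.4953, 0.3233, 0.1695]
force: [-2.7, -1.3, 6.7]
tool_pos: [0.4999, 0.3248, 0.1694]
force: [-5.8, -2.6, 9.7]
tool_pos: [0.5044, 0.3259, 0.1694]
force: [-10.0, -4.2, 11.7]
tool_pos: [0.5091, 0.3266, 0.1693]
force: [-13.1, -5.8, 13.8]
```

```bash
for i in 1; do python3 -m pendant '[[[0,0,0,0,0],[0,0,0,0,0],[0,0,0,0,0]]]' 40; python3 -m pendant '[[[0,0.2,0,0,0],[0,0,0,0,0],[0,0,0,0,0]]]' 40; python3 -m pendant '[[[0,0.2,-0.03,0,0],[0,0,0,0,0],[0,0,0,0,0]]]' 40; done | grep -E "tool_pos|force: \["; python3 -c "
import sys;sys.path.insert(0,'.')
from k import *"
```

```text
tool_pos: [0.5091, 0.3266, 0.1693]
force: [-13.9, -5.3, 13.8]
tool_pos: [0.5072, 0.3264, 0.1693]
force: [-12.8, -6.6, 13.8]
tool_pos: [0.5055, 0.3261, 0.1693]
force: [-11.4, -5.8, 13.1]
[0.50544353 0.32612787 0.16933885] [-11.65711181  -4.95132397  13.44736882]
[362.1 213.9] [23, 17, 10, 14, 79] [0.5095 0.3274 0.183 ]
```

```bash
for i in 1; do python3 -m pendant '[[[0,0.2,-0.04,0,0],[0,0,0,0,0],[0,0,0,0,0]]]' 40; python3 -m pendant '[[[0,0.2,-0.05,0,0],[0,0,0,0,0],[0,0,0,0,0]]]' 40; python3 -m pendant '[[[0,0.2,-0.06,0,0],[0,0,0,0,0],[0,0,0,0,0]]]' 40; done | grep -E "tool_pos|force: \[";python3 -c "
from h import *
print(robot.read_state()['wrist_torque'])"
```

```text
tool_pos: [0.5037, 0.3258, 0.1694]
force: [-10.3, -4.8, 12.4]
tool_pos: [0.502, 0.3254, 0.1694]
force: [-9.4, -4.4, 11.4]
tool_pos: [0.5003, 0.3249, 0.1694]
force: [-7.2, -2.9, 11.0]
[-0.72058067  1.33209669 -0.00413355]
```

```bash
python3 k.py; python3 -m pendant '[[[0.25,0,0,0,0],[0.25,0,0,0,0]]]' 40;python3 k.py;  python3 -m pendant '[[[0.25,0,0,0,0],[0.25,0,0,0,0],[0.25,0,0,0,0]]]' 40;python3 k.py
```

```text
[0.50029627 0.32494833 0.16942051] [-7.95363453 -3.29286461 10.07432897]
[362.2 212.7] [23, 16, 10, 14, 75] [0.505  0.3263 0.183 ]
t: 14.45
tool_pos: [0.5012, 0.3249, 0.1685]
orientation: [-0.002, -3.141, 0.001]
force: [0.1, -1.6, 1.2]
opening: 0.0232
gripper_force: 0.5
[0.50118424 0.32514145 0.16831835] [-0.07821809 -0.89921355  0.7539812 ]
[361.8 210.8] [23, 14, 9, 14, 75] [0.4987 0.3235 0.183 ]
t: 14.85
tool_pos: [0.5011, 0.3252, 0.1684]
orientation: [-0.001, -3.141, 0.0]
force: [0.2, -0.9, 0.0]
opening: 0.0234
gripper_force: 0.7
[0.50114993 0.32518603 0.16841   ] [-0.93103769 -1.24749762 -0.55841081]
[361.9 210.5] [23, 14, 9, 14, 75] [0.4976 0.3235 0.183 ]
```

```bash
python3 - <<'E'
from h import *
s=cam('scene');o=cv2.imread('pics/s0.png')
f=lambda i:cv2.resize(i[222:272,312:352],(400,500),interpolation=cv2.INTER_CUBIC)
cv2.imwrite('pics/s4.png',np.hstack([f(o),f(s['img'])]))
A=np.array([.5152,.2719,0]);d=s['pose'][:3,3]-A;d[2]=0;d/=np.linalg.norm(d)
for z in(.06,.064,.07):
  for nm,w in(('front',d*.019),('c',d*0)):
    p=proj(s,A+w+[0,0,z]);print(z,nm,round((p[0]-312)*10+400),round((p[1]-222)*10))
E
```

```text
0.06 front 619 207
0.06 c 630 158
0.064 front 621 198
0.064 c 632 149
0.07 front 624 185
0.07 c 635 136
```

View pics/s4.png

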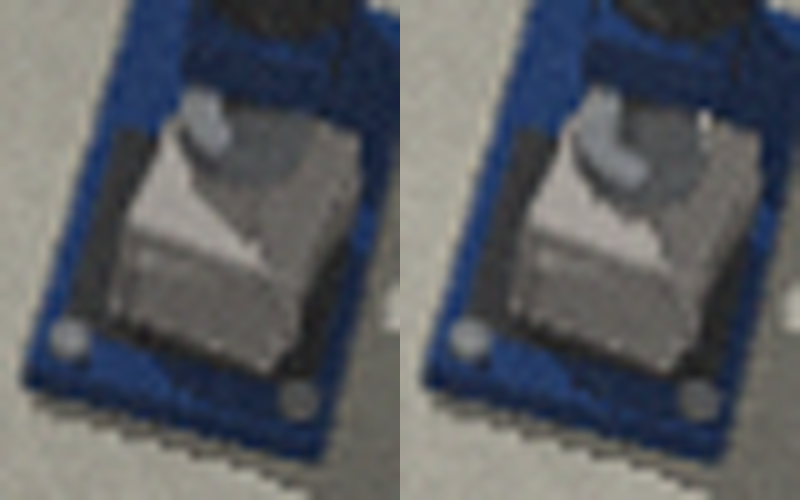

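The jaw's lower edge was at crop y≈183 before and is now at ≈207. That is where z = 60 mm projects, so it really has met the stone, after about 3.3 rad of crank. I'll regrip, take it about 0.33 rad past contact, hold, and watch the release closely.

```bash
(python3 -m pendant '[[[0.3,0.7,-0.25,0,0],[0.3,0,0,0,0],[0,0,0,0,0],[0,0,0,0,0],[0,0,0,0,0]]]' 40; python3 -m pendant '[[[0,-0.6,0.2,0,0],[0,-0.6,0.15,0,0],[0,-0.6,0.08,0,0],[0,0,0,0,0],[0,0,0,0,0],[0,0,0,0,0],[0,0,0,0,0],[0,0,0,0,0]]]' 40) | grep -E "tool_pos|force|open"; python3 k.py; python3 -m pendant '[[[0.25,0,0,0,0]]]' 40|grep open;python3 k.py;python3 -m pendant '[[[0.25,0,0,0,0]]]' 40|grep open;python3 k.py;python3 -m pendant '[[[0.25,0,0,0,0]]]' 40|grep open;python3 k.py
```

```text
tool_pos: [0.4942, 0.3224, 0.1688]
force: [-1.9, -3.0, 2.1]
opening: 0.0168
gripper_force: 40.0
tool_pos: [0.5099, 0.3266, 0.1686]
force: [-13.2, -5.5, 9.1]
opening: 0.0175
gripper_force: 40.0
[0.50989836 0.32656402 0.1686018 ] [-12.66734726  -6.30400162   8.73363804]
[361.9 215. ] [23, 19, 9, 13, 73] [0.5135 0.3279 0.183 ]
opening: 0.0205
[0.51240105 0.32731685 0.1686367 ] [-0.46536213 -0.10842463 -0.48697993]
[362.1 210. ] [24, 14, 8, 13, 67] [0.4956 0.3234 0.183 ]
opening: 0.0232
[0.51244145 0.32722745 0.16864319] [-0.51069606  0.47456371  0.12181069]
[362. 210.] [23, 14, 9, 13, 69] [0.4958 0.3232 0.183 ]
opening: 0.0235
[0.51228479 0.32710668 0.16859501] [ 0.10385604  0.75117077 -0.91554894]
[361.9 210. ] [23, 14, 9, 13, 69] [0.496 0.323 0.183]
```

```bash
(python3 -m pendant '[[[0.35,0.4,0,0,0],[0.35,1.6,-0.55,0,0],[0.35,0,0,0,0],[0,0,0,0,0],[0,0,0,0,0],[0,0,0,0,0]]]' 40; python3 -m pendant '[[[0,-0.6,0.25,0,0],[0,-0.6,0.2,0,0],[0,-0.6,0.12,0,0],[0,-0.6,0.05,0,0],[0,0,0,0,0],[0,0,0,0,0],[0,0,0,0,0]]]' 40;python3 -m pendant '[[[0,0.4,-0.02,0,0],[0,0.4,-0.06,0,0],[0,0.4,-0.1,0,0],[0,0.3,-0.1,0,0],[0,0,0,0,0],[0,0,0,0,0]]]' 40 ) | grep -E "tool_pos|force|open"; python3 k.py
```

```text
tool_pos: [0.4926, 0.3217, 0.1688]
force: [0.7, 0.6, 0.9]
opening: 0.0172
gripper_force: 40.0
tool_pos: [0.5137, 0.3269, 0.1685]
force: [-16.8, -7.1, 11.4]
opening: 0.0169
gripper_force: 40.0
tool_pos: [0.5003, 0.3246, 0.1687]
force: [-8.0, -4.1, 5.7]
opening: 0.0173
gripper_force: 40.0
[0.50025269 0.32454567 0.16861913] [-7.95398269 -3.7675598   6.53802437]
[362.3 212. ] [23, 16, 10, 13, 73] [0.5026 0.3258 0.183 ]
```

```bash
(python3 -m pendant '[[[0,0.2,-0.07,0,0],[0,0.2,-0.08,0,0],[0,0,0,0,0],[0,0,0,0,0]]]' 40;python3 -m pendant '[[[0,0.1,-0.05,0,0],[0,0,0,0,0],[0,0,0,0,0]]]' 25; python3 -m pendant '[[[0,0,0,0,0],[0,0,0,0,0]]]' 3  ) | grep -E "tool_pos|force|open"; python3 k.py
```

```text
tool_pos: [0.4971, 0.3235, 0.1687]
force: [-5.0, -0.7, 5.2]
opening: 0.0171
gripper_force: 40.0
tool_pos: [0.4963, 0.3232, 0.1687]
force: [-3.5, 0.2, 2.8]
opening: 0.0174
gripper_force: 25.0
tool_pos: [0.4963, 0.323, 0.1686]
force: [-2.4, 0.9, 2.1]
opening: 0.018
gripper_force: 3.0
[0.4962817  0.32302831 0.16861283] [-2.06720229  0.72762856  2.47816945]
[362.1 210.9] [23, 15, 10, 13, 76] [0.4988 0.3244 0.183 ]
```

```bash
(python3 -m pendant '[[[0.21,0,0,0,0],[0.22,0,0,0,0],[0.24,0,0,0,0],[0.3,0,0,0,0],[0.35,0,0,0,0]]]' 3  ) | grep -E "tool_pos|force|open"; python3 k.py;  python3 -m pendant '[[[0.4,0,0,-2,0],[0.5,0,0,-2,0],[0.5,0,0,-2,0],[0.5,0,0,-1,0]]]';python3 k.py
```

```text
tool_pos: [0.4963, 0.3229, 0.1686]
force: [-0.8, -0.1, -0.0]
opening: 0.0309
gripper_force: 0.0
[0.49623242 0.32294286 0.16860523] [ 0.2063661  -0.23557854  0.2723532 ]
[361.7 210.6] [23, 14, 9, 14, 73] [0.4982 0.3231 0.183 ]
t: 21.0
tool_pos: [0.497, 0.3233, 0.2409]
orientation: [0.001, 3.139, 0.002]
force: [0.7, -0.4, -0.1]
opening: 0.0464
gripper_force: 0.0
[0.49710465 0.32343644 0.24052592] [1.44235002 0.50511141 0.35784705]
[361.7 210.5] [23, 14, 9, 14, 74] [0.4979 0.323  0.183 ]
```

The crank now rests past contact and holds still, so the clamp stays tight under its own friction. Next is the scriber.

```bash
python3 -m pendant '[[[0.6,-0.2,-2,0,0],[0.6,-0.2,-3.8,0,0],[0.6,-0.2,-4,0,0],[0.6,-0.2,-4,0,0],[0.6,-0.2,-4,0,0],[0.6,-0.2,-4,0,0],[0.6,-0.2,-4,0,0],[0.6,-0.2,-4,0,0]]]' 30 && python3 -m pendant '[[[0.6,-0.2,-4,0,0],[0.6,-0.2,-4,0,0],[0.6,-0.2,-4,0,0],[0.6,-0.2,-4,0,0],[0.6,-0.2,-4,0,0],[0.6,-0.2,-4,0,0],[0.6,-0.2,-3.5,0,0],[0.6,0,0,0,0]]]' 30;  python3 -m pendant '[[[0.6,0,0,0,6],[0.6,0,0,0,0]]]'; python3 - <<'E'
from h import *
s=cam('scene');t=cam('top');p=robot.read_state()['tool_pos'];print(p,proj(s,p),proj(t,p))
f=lambda i,x,y,w,h:cv2.resize(i[y:y+h,x:x+w],(400,400),interpolation=cv2.INTER_CUBIC)
cv2.imwrite('pics/s5.png',np.hstack([f(s['img'],135,140,70,70),f(t['img'],310,180,60,60)]))
E
```

```text
t: 21.9
tool_pos: [0.5112, 0.0234, 0.2372]
orientation: [-0.001, -3.14, -0.0]
force: [0.5, 0.8, 0.1]
opening: 0.0557
gripper_force: 0.0
t: 22.7
tool_pos: [0.5245, -0.2538, 0.2365]
orientation: [-0.008, -3.139, 0.0]
force: [-0.6, 0.8, -0.4]
opening: 0.0555
gripper_force: 0.0
t: 22.9
tool_pos: [0.5252, -0.2495, 0.2372]
orientation: [-0.169, -3.135, -0.002]
force: [0.2, 0.5, -1.0]
opening: 0.0558
gripper_force: 0.0
[ 0.52550622 -0.24924416  0.23776954] (np.float64(171.02935583943548), np.float64(140.30885756532336)) (np.float64(340.04203438643924), np.float64(202.55320400869584))
```

View pics/s5.png

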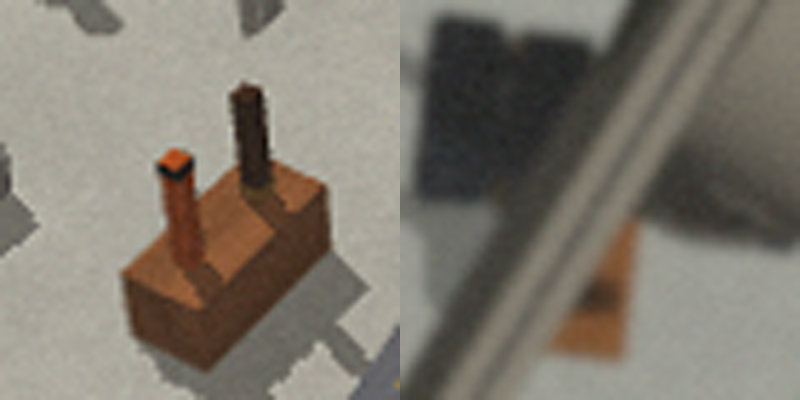

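The scene crop shows the orange scriber with its top at (175,157) and its foot at (188,262). The rifler stands clear behind it.

```bash
python3 - <<'E'
from h import *
s=cam('scene');q=lambda u,v,z:plane(s,135+u*.175,140+v*.175,z).round(4)
print(q(175,158,.128),q(188,259,.05),'block',q(123,273,.05),q(207,308,.05),q(328,184,.05),q(268,158,.05))
E
```

```text
[ 0.5352 -0.2755  0.128 ] [ 0.5339 -0.2777  0.05  ] block [ 0.5594 -0.3045  0.05  ] [ 0.562  -0.2478  0.05  ] [ 0.4462 -0.2381  0.05  ] [ 0.4423 -0.2806  0.05  ]
```

```bash
python3 -m pendant '[[[0.6,-0.5,-1.4,0,0],[0.6,-0.5,-1.3,1,0],[0.6,0,0,3,0],[0.6,0,0,3,0],[0.6,0,0,3,0],[0.6,0,0,3,0],[0.6,0,0,3,0],[0.6,0,0,0,0]]]' 30;python3 -m pendant '[[[0,0,0,0,0],[0,0,0,0,0],[0,0,0,0,0],[0,0,0,0,0],[0,0,0,0,0],[0,0,0,0,0],[0,0,0,0,0],[0,0,0,0,0]]]' 30
```

```text
t: 23.85
tool_pos: [0.5293, -0.2767, 0.0725]
orientation: [-0.165, -3.129, -0.007]
force: [-0.1, 0.4, 0.2]
opening: 0.0557
gripper_force: 0.0
t: 24.65
tool_pos: [0.5331, -0.2787, 0.0792]
orientation: [0.166, 3.136, -0.002]
force: [-0.4, -4.8, 2.6]
opening: 0.014
gripper_force: 30.0
```

```bash
python3 -m pendant '[[[0,0,-0.05,-1,0],[0,0,0,-2,0],[0,0,0,-2,0],[0,0,0,-2,0],[0,0,0,-2,0],[0,0,0,-2,0],[0,0,0,0,0],[0,0,0,0,0]]]' 30; python3 - <<'E'
from h import *
s=cam('scene');t=cam('top');S=robot.read_state();p=S['tool_pos'];print(p,S['orientation'],proj(s,p-[0,0,.0]),proj(s,p+[0,0,-.065]))
cv2.imwrite('pics/s6.png',cv2.resize(s['img'][110:200,130:250],(800,600),interpolation=cv2.INTER_CUBIC))
E
```

```text
t: 25.45
tool_pos: [0.5328, -0.2782, 0.1882]
orientation: [0.166, 3.137, 0.001]
force: [0.3, -0.4, -1.4]
opening: 0.0136
gripper_force: 30.0
[ 0.53202881 -0.27779343  0.18677606] [-1.65493110e-01 -3.13499756e+00 -2.39280063e-03] (np.float64(163.44694694135055), np.float64(152.23419845504387)) (np.float64(165.75885070241713), np.float64(168.30736955074744))
```

View pics/s6.png

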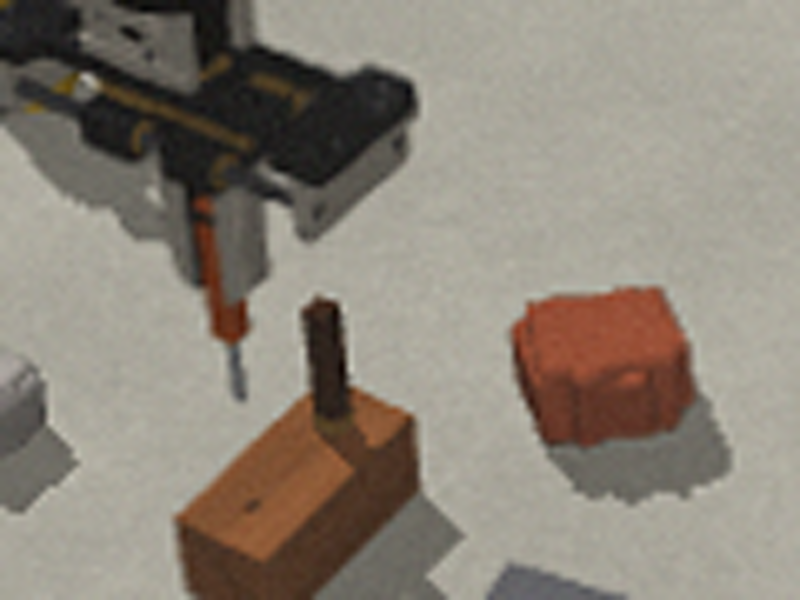

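The scriber is gripped upright, with its point at crop (238,400). The hole in the block is empty and the rifler hasn't moved. Next I refine the hole centre and get the offset to travel.

```bash
python3 - <<'E'
from m import *
for c,f,bx in((t,'t0',(276,186,20,18)),(s,'s0',(200,195,22,20))):
    c=dict(c);c['img']=cv2.imread(f'pics/{f}.png')
    H=cv2.cvtColor(c['img'],cv2.COLOR_BGR2HSV);x,y,w,h=bx;Hs=H[y:y+h,x:x+w].astype(int)
    m=(Hs[...,0]>18)&(Hs[...,0]<36)&(Hs[...,1]>85)
    q=np.argwhere(m)[:,::-1]+[x,y];r=cv2.minAreaRect(cv2.convexHull(q.astype(np.int32)));hc=cv2.moments(cv2.convexHull(q.astype(np.int32)));cc=(hc['m10']/hc['m00'],hc['m01']/hc['m00'])
    print(f,m.sum(),r,cc,plane(c,*r[0],.06),plane(c,*cc,.06))
p=robot.read_state()['tool_pos'];print(p,plane(s,165.7,170,p[2]-.0692))
E
```

```text
t0 74 ((285.5, 194.0), (10.0, 9.0), 90.0) (285.4670658682635, 194.24351297405187) [ 0.55795054 -0.11125209  0.06      ] [ 0.55717907 -0.11116626  0.06      ]
s0 59 ((210.50003051757812, 205.50001525878906), (11.384199142456055, 8.221921920776367), 18.43494987487793) (210.46052631578948, 205.42105263157896) [ 0.55957413 -0.10859691  0.06      ] [ 0.5593389  -0.10886012  0.06      ]
[ 0.53199364 -0.27785736  0.18680156] [ 0.53499836 -0.27665369  0.11760156]
```

```bash
python3 -m pendant '[[[0,-0.1,2,0,0],[0,-0.1,3,0,0],[0,-0.1,3,0,0],[0,-0.1,3,0,0],[0,-0.1,3,0,0],[0,-0.1,2.5,0,0],[0,-0.1,0.4,0,0],[0,0,0,0,0]]]' 30; python3 -m pendant '[[[0,0,0,1.5,0],[0,0,0,1.5,0],[0,0,0,1,0],[0,0,0,0,0],[0,0,0,0,0]]]' 30;python3 - <<'E'
from h import *
s=cam('scene');S=robot.read_state();p=S['tool_pos'];print(p,S['orientation'],proj(s,p-[0,0,.0692]),proj(s,[.557,-.1105,.06]))
cv2.imwrite('pics/s7.png',cv2.resize(s['img'][165:225,180:260],(800,600),interpolation=cv2.INTER_CUBIC))
E
```

```text
t: 26.45
tool_pos: [0.5573, -0.1105, 0.1879]
orientation: [-0.163, -3.136, -0.0]
force: [0.5, -1.0, 0.2]
opening: 0.0139
gripper_force: 30.0
t: 26.95
tool_pos: [0.557, -0.1114, 0.1479]
orientation: [-0.167, -3.136, -0.0]
force: [-0.5, -0.2, -0.0]
opening: 0.0138
gripper_force: 30.0
[ 0.55756853 -0.11147646  0.14870002] [-1.66496483e-01 -3.13715235e+00  3.98983675e-05] (np.float64(209.6950659636012), np.float64(200.30424382645438)) (np.float64(210.35224890817648), np.float64(204.74074176410392))
```

View pics/s7.png

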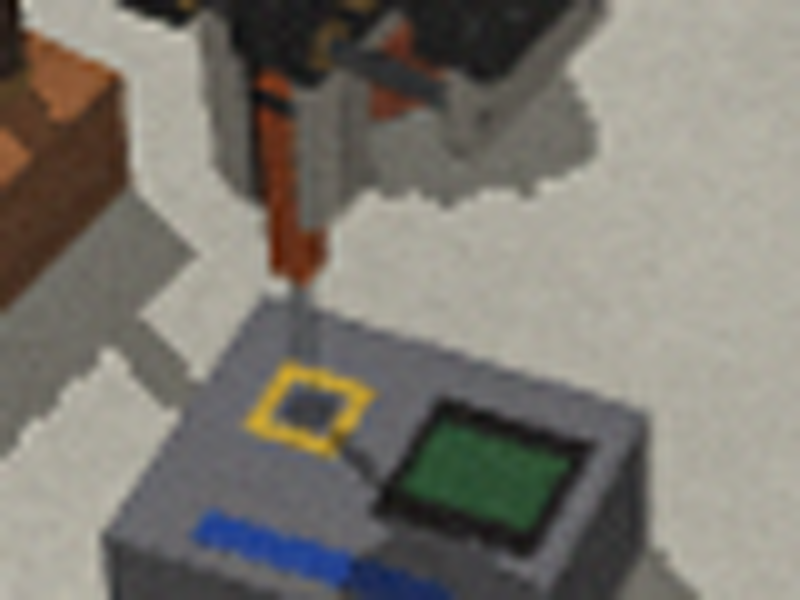

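The point is at crop (307,362) and the frame centre at (311,409).

```bash
python3 - <<'E'
from h import *
s=cam('scene');p=robot.read_state()['tool_pos'];q=lambda u,v,z:plane(s,180+u*.1,165+v*.1,z)
a=q(307,362,p[2]-.0692);b=q(311,409,.06);d=b-a;print(p,a,b,d[:2],'tool',d[:2]@[-.994,.1076],d[:2]@[.1076,.994])
E
```

```text
[ 0.55787784 -0.11145938  0.14917087] [ 0.55989491 -0.10676898  0.07997087] [ 0.56023316 -0.10617977  0.06      ] [0.00033826 0.00058922] tool -0.0002728293681792253 0.0006220797166466802
```

```bash
python3 -m pendant '[[[0,0,0.05,1,0],[0,0,0,1,0],[0,0,0,1,0],[0,0,0,0.3,0],[0,0,0,0,0],[0,0,0,0,0]]]' 45; python3 -m pendant '[[[0,0,0,0.3,0],[0,0,0,0.3,0],[0,0,0,0,0],[0,0,0,0,0]]]'
```

```text
t: 27.65
tool_pos: [0.5576, -0.1107, 0.1157]
orientation: [-0.166, -3.137, 0.0]
force: [-0.3, -0.6, -0.2]
opening: 0.0142
gripper_force: 45.0
t: 28.05
tool_pos: [0.5582, -0.1109, 0.1104]
orientation: [0.166, 3.136, -0.001]
force: [1.6, -1.1, 3.4]
opening: 0.0135
gripper_force: 45.0
```

```bash
python3 -m pendant '[[[0,0,0,0.15,0],[0,0,0,0,0],[0,0,0,0,0]]]';python3 -m pendant '[[[0,0,0,0.1,0],[0,0,0,0,0],[0,0,0,0,0]]]'
```

```text
t: 28.35
tool_pos: [0.5583, -0.1109, 0.109]
orientation: [0.166, 3.136, -0.001]
force: [-0.1, 0.0, 6.4]
opening: 0.0136
gripper_force: 45.0
t: 28.65
tool_pos: [0.5584, -0.1109, 0.1088]
orientation: [0.166, 3.135, -0.001]
force: [-1.2, -0.1, 12.3]
opening: 0.0134
gripper_force: 45.0
```

```bash
python3 -m pendant '[[[0,0,0,0.05,0],[0,0,0,0,0],[0,0,0,0,0],[0,0,0,0,0],[0,0,0,0,0],[0,0,0,0,0]]]'; python3 k.py
```

```text
t: 29.25
tool_pos: [0.5585, -0.1109, 0.1087]
orientation: [0.166, 3.135, -0.001]
force: [-3.3, 0.6, 14.2]
opening: 0.0137
gripper_force: 45.0
[ 0.55848518 -0.11087344  0.10870533] [-2.19510691  1.00505599 12.81327527]
[361.8 210.5] [23, 14, 9, 14, 77] [0.4977 0.3231 0.183 ]
```

```bash
python3 -c "
from plant import robot
print(robot.close_job())"
```

```text
the job is handed in; nothing more can be done
None
```

I handed the job in with the scriber still gripped and holding the zero button at its hard stop (about 13 N). The clamp may not count as firmly tight: I cranked it up to about 0.57 rad past contact, but on release it sprang back, so it now rests only about 0.05 rad (estimated) past contact, held by its own friction.

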